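Shut the marked air valve under the sliding cover

TASK

The film-cleaning bench is being shut down: with the fingertips, push the blue cover of the grey valve box all the way back, away from the robot end of the box, to reveal the two valves, then push the marked handle, the red one with the yellow end, clockwise until it is fully shut. Leave the black handle open as it is, do not pinch or grip the cover's ridge or the handle, do not disturb or pick up the things standing by, and finish clear of everything.

Things in the scene. Friction and masses are not known exactly. Their poses are not given: they have to be found in the camera images.
- valve_box: Grey valve box fixed to the bench, 300 (its x) x 280 (its y) x 60 mm high; origin at the centre of its underside. Its -x end is towards the robot (yaw within 0.35 rad). Near half: open bay with two valves, under the cover; far half: closed deck, top at 60 mm. Guide rails 6 mm wide on both sides and far end, tops 70 mm above the bench; feet and pipe stubs outside, under 30 mm high.
- bay (a point): Centre of the bay's floor, 4 mm above the bench, axes as the box. Inside the bay measures 142 mm (box x) by 264 mm (box y); walls 8 mm, tops at 60 mm. Under each handle a pipe along box x (top 25 mm above the bench) and brass valve body (top 31 mm): fingertips 32 to 36 mm above the bench pass over them and still meet the handles.
- cover (a joint): Slide of the blue cover (plate 144 x 266 x 5 mm, top 65.5 mm above the bench) along box +x, in m: 0 = over the bay, 0.140 = fully back on the deck against its stop, bay uncovered. Starts between 0 and 0.015. Slides with about 2.5 N of friction and stays where left; it cannot be lifted off.
- ridge_site (a point): Centre of the near (-x) face of the white ridge across the middle of the cover, 76.5 mm above the bench (11 mm above the cover's top); moves with the cover, axes as the box. Ridge: 110 mm along box y, 14 mm thick (from here towards +x), top 87.5 mm above the bench. Push the near face towards box +x, fingertips just above the cover.
- red_handle (a joint): Angle of the marked handle (red bar with yellow end) about its upright axis, in rad: 0 = open, pointing along box -x; grows clockwise seen from above; 1.571 = fully shut against its stop, pointing along box +y. Starts between 0 and 0.2. Stiff by friction (about 0.18 N m, some 4 N at 48 mm from the axis) and stays where left.
- red_pivot (a point): On the marked handle's axis at mid-height of the bar, 44 mm above the bench. It lies at box x = -40 mm and box y = +55 or -55 mm (the two valves change places). Hub radius 13 mm.
- red_tip (a point): Centre of the end of the marked handle, 68 mm from red_pivot; the bar is 16 mm wide and spans 37 to 51 mm above the bench. Its last 22 mm are yellow. The flank to push is the one at box -y when open (the robot side once it turns); the other flank's top is 3 mm lower and its end 5 mm shorter.
- black_handle (a joint): Angle of the plain black handle, same shape and sense as the red one; starts between 0 and 0.2 and must stay as it is.
- black_pivot (a point): On the black handle's axis at mid-height of the bar, 44 mm above the bench; in the other of the two valve places.
- black_tip (a point): Centre of the end of the black handle, 68 mm from its pivot.
- dispenser: White bottle with steel cap, 60 mm across, 105 mm tall, standing loose beside the box; origin at the centre of its base.
- film_core: Yellow film core, a ring 76 mm across and 35 mm high, lying loose beside the box; origin at the centre of its underside.
- loupe: Black magnifier (loupe), 48 mm across, 50 mm tall, standing loose beside the box; origin at the centre of its base.
There are look-alikes about, which are no part of the job. There is more than one size of the loupe; the one meant has the size given above.

How it is judged:
On the way, in this order (a step that is already met when the one before it is completed fails the run):
1. the cover is slid fully back (130 mm or more of its 140 mm) (value of joint cover above 0.13 m), for 0.2 s.
2. the red handle is pushed shut (within 0.08 rad of its stop) (value of joint red_handle above 1.49 rad), for 0.2 s.
At the end, for the whole second after the job is handed in: The cover is back by at least 130 mm of its 140, the red handle is at 1.49 rad or more (stop at 1.571), the black handle's tip is within 10 mm of where it was, and the bottle, film core and loupe stand upright within 20 mm of their places (value of joint cover above 0.13 m and value of joint red_handle above 1.49 rad and distance of black_tip from where it was at the start of the episode below 0.01 m and distance of each of dispenser, film_core, loupe from where it was at the start of the episode below 0.02 m and angle between each of dispenser, film_core, loupe's own z axis and vertical below 0.1 rad); the robot touches nothing.
It fails at once if the black handle was moved (its tip by more than 10 mm) (distance of black_tip from where it was at the start of the episode above 0.01 m).
It fails at once if a thing standing by was moved, lifted or carried (more than 20 mm) (distance of any of dispenser, film_core, loupe from where it was at the start of the episode above 0.02 m).
It fails at once if the cover's ridge was pinched (over 2 N on its near and far faces at once) (contact force between the fingers and cover_c1 above 2 N and contact force between the fingers and cover_c2 above 2 N).
It fails at once if the red handle was pinched (over 2 N on both its flanks at once) (contact force between the fingers and red_handle_c1 above 2 N and contact force between the fingers and red_handle_c2 above 2 N).
It also fails if it takes over 48 s, if anything falls off the work surface, if the arm or the gripper's body presses on something with over 40 N, if the wrist force passes 120 N, or if a joint passes its speed limit or range.

ROBOT

A 6-joint arm with a two-finger parallel gripper is mounted at the origin on the work surface. World frame = base frame: x ahead of the robot, y to its left, z up, the work surface at z = 0. Lengths are in m, angles in rad, forces in N, time in s.
With the tool pointing down it reaches from about 0.35 to 0.975 m from the base axis. Payload 4.9 kg.
Tool frame: the origin (TCP) lies midway between the tips of the shut fingers; the grasp point (between the pads) lies 19 mm behind it; z points along the fingers, y is the line along which they close (so a half turn about z gives the same grasp; the last joint's range is limited). The gripper opens to 85 mm and grips with 20 to 120 N. Pads are 22 mm wide; open, the fingers measure 114 mm over their backs; the gripper's body (76 mm by 85 mm) begins 54 mm behind the grasp point. The pads swing forward as they close: fully open they stand 13 mm farther back than shut.
Start: joints at [1.156, 0.053, 1.613, -0, 1.476, -0.119], TCP at [0.182, 0.598, 0.192] pointing down, gripper open.
Joint ranges: [-3.01, 3.01], [-1.01, 2.22], [0.06, 2.58], [-1.02, 4.17], [0.09, 2.62], [-3.14, 3.14]. Speed limits (rad/s): [2.57, 2.57, 3.14, 3.14, 3.14, 3.14].

INTERFACE

Orientations are given as a unit quaternion [w, x, y, z].
In Python, from plant import * gives the robot as it stands.
- The arm moves only by the tool jog_arm, never from a script. Its argument "targets" is a list of rows, each a list of 3 entries, a list of its own where there are three numbers: the shift along the tool's x, y, z in units of 25 mm (1.0 is 25 mm), then the turn, a rotation vector about the tool's x, y, z in units of 8 degrees (1.0 is 8 degrees), then the opening in per cent of the stroke, from 0 (shut) to 100 (fully open). A call has 1 to 8 rows; each row is the pose to reach, as a shift and turn from the pose commanded when the call began, along the tool's axes at that moment; what a row does not reach only later rows make up. A row lasts 1/8 s, in which the tool goes at most 62.5 mm and 10.7 degrees, less where a joint would pass 70% of its speed; a pose out of reach is approached as far as the arm can. A call with a gripper value outside its range is refused whole. The fingers move at their own pace and stop on an object; the grip force is fixed at half the most. Time passes only in rows, so rows that repeat a pose let the fingers close. It gives the time, the measured TCP pose, the force, the opening and the grip force at its end, in the units of the state.
- state(): the state, without advancing time (a new reading comes with each control period).
- grab_frame(name): name is "scene" or "top"; returns (picture, depth): 420x560x3 uint8, red, green, blue; 420x560 float32, m along the optical axis (not along the pixel's ray), 0 where there is no reading.
- camera_params(name): a dict with "fovy" (degrees; the focal length in pixels is half the picture's height over the tangent of half this angle, whatever the lens; pixels are square), "cx", "cy" (the principal point, pixels), "rvec" (rotation vector, rad) and "tvec" (3), from world to camera coordinates, as OpenCV has them. Camera axes: x right, y down, z forward; pixel columns grow to the right and rows downward; lengths in m; the calibration is good to about 2 mm. A picture is of the moment at which its call begins. camera_params takes no time and is no camera call.
- job_done(): hands the job in; it is judged then, once.
The state is a dict: "time": time; "joint_pos": joint angles; "joint_vel": joint speeds; "joint_efforts": joint torques, N m; "tool_pos": TCP position; "tool_rot": TCP orientation; "contact_force": force on the tool from outside, world axes, zero at the start; "ft_torque": the same for the moment, N m; "gripper_width": opening from 0.0 (shut) to 1.0 (fully open); "grasp_force": force on a finger pad.
Only numpy, scipy, OpenCV 4.12 (cv2) and the standard library are available. Lean on these libraries where they do the work, as an engineer would, in place of code of your own. Each camera call takes 0.05 s, during which the arm holds its last target. There are 200 camera calls.

## Working session

There is one attempt and no reset: what is moved stays moved. The work goes in short steps, Python scripts to look and compute and a tool call to move; the robot and the scene stay as the last step left them, time stands still between calls to the robot, and variables do not carry over. Pictures are saved under pics/ and viewed, at most 10 in all, crops included, and the job is handed in when it is done.

Besides the shell and the picture viewer there is one more tool, called after "Call:" in YAML: its name, and indented under it one key for each argument. jog_arm: Moves the arm, as the interface text tells. Its arguments: {"type":"object","properties":{"targets":{"type":"array"}},"required":["targets"]}

```bash
mkdir -p pics; cat > h.py <<'E'
from plant import *
import numpy as np, cv2
def cam(n):
    p=camera_params(n); f=210/np.tan(np.radians(p["fovy"])/2)
    R,_=cv2.Rodrigues(np.array(p["rvec"],float)); return f,p["cx"],p["cy"],R,np.array(p["tvec"],float).ravel()
def cloud(n,d):
    f,cx,cy,R,t=cam(n); v,u=np.mgrid[:420,:560]
    P=np.stack([(u-cx)/f*d,(v-cy)/f*d,d],-1); return (P-t)@R
def ray(n,uv,z):
    f,cx,cy,R,t=cam(n); uv=np.atleast_2d(np.asarray(uv,float)); d=np.c_[(uv[:,0]-cx)/f,(uv[:,1]-cy)/f,np.ones(len(uv))]@R
    c=-R.T@t; return c+d*((z-c[2])/d[:,2])[:,None]
E
python3 - <<'E'
from h import *
for n in("scene","top"):
    i,d=grab_frame(n); np.savez(f"{n}0.npz",i=i,d=d); cv2.imwrite(f"pics/{n}0.png",i[:,:,::-1]); print(n,camera_params(n),(d>0).mean())
print(state())
E
```

```text
scene {'fovy': 52.64167231503505, 'cx': 280.7634688907025, 'cy': 210.02730209301384, 'rvec': array([ 1.9669312 ,  1.00577084, -0.54020684]), 'tvec': array([-0.38198889, -0.21676515,  1.30676935])} 0.9917134353741497
top {'fovy': 48.235037453027076, 'cx': 283.3613202052243, 'cy': 212.25822575905977, 'rvec': array([ 2.11621022, -2.15566955,  0.24476395]), 'tvec': array([-0.00120012,  0.61097602,  1.00724847])} 0.9959863945578231
{'time': 0.1, 'joint_pos': array([ 1.15600709e+00,  5.32889155e-02,  1.61415603e+00,  6.55759638e-06,
        1.47600966e+00, -1.18989221e-01]), 'joint_vel': array([ 0.00089723, -0.00283074, -0.00201943, -0.00024694,  0.00386813,
       -0.00013148]), 'joint_efforts': array([-1.91587033e-04, -3.94900954e+01, -3.71361315e+01, -3.91856531e-05,
        3.93959926e-03, -4.22396454e-06]), 'tool_pos': array([0.18192312, 0.59727074, 0.19118762]), 'tool_rot': array([-2.48676019e-04,  1.47361640e-01,  9.89082241e-01, -8.97153261e-04]), 'contact_force': array([-0.61201288,  0.06545295, -0.31637118]), 'ft_torque': array([-0.04365311, -0.03666468,  0.03250622]), 'grasp_force': 0.0, 'gripper_width': 0.9987894952986182}
```

View pics/scene0.png

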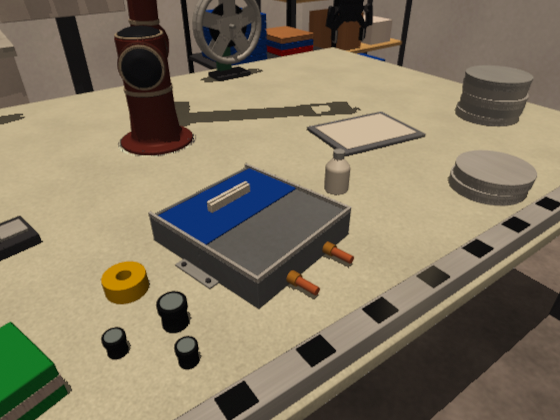

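View pics/top0.png

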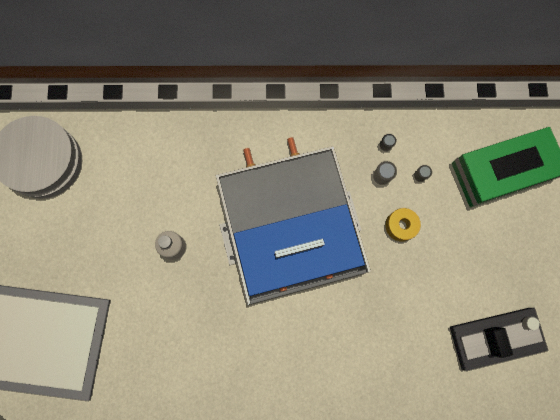

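The scene view shows the box with the cover over the near half, ridge at about (230,196). In the top view the cover's blue spans (235–365, 205–295), the ridge is at (300,248), the bottle at (169,245), the film core at (404,224), and the loupes at (386,172), (388,142) and (424,172).

```bash
python3 - <<'E'
from h import *
z=np.load("top0.npz"); i,d=z["i"],z["d"]; hsv=cv2.cvtColor(i,cv2.COLOR_RGB2HSV); W=cloud("top",d)
def rect(m,h,nm):
    m=m.astype(np.uint8); n,l,s,c=cv2.connectedComponentsWithStats(m); k=1+s[1:,4].argmax()
    v,u=np.where(l==k); P=ray("top",np.c_[u,v],h)[:,:2].astype(np.float32)
    r=cv2.minAreaRect(P*1000); print(nm,len(u),np.round(r[0],1),np.round(r[1],1),r[2], "depthz",np.median(W[v,u,2])); return r
blue=(hsv[...,0]>100)&(hsv[...,0]<130)&(hsv[...,1]>150)
rect(blue,.0655,"blue")
reg=np.zeros(blue.shape,bool); reg[225:270,260:340]=1
rect(reg&(hsv[...,1]<90)&(hsv[...,2]>110),.0875,"ridge")
# box outer: points above 0.045m in region
reg[:]=0; reg[130:315,205:380]=1
m=reg&(W[...,2]>.045)&(W[...,2]<.1); rect(m,.07,"box"); 
for nm,(u,v),r in[("bottle",(169,245),30),("core",(404,224),30),("loupe",(386,172),18)]:
    s=np.s_[v-r:v+r,u-r:u+r]; Q=W[s].reshape(-1,3); Q=Q[Q[:,2]>.015]; print(nm,(Q.min(0)+Q.max(0))/2,Q[:,2].max(),np.ptp(Q,axis=0))
E
```

```text
blue 5808 [526.  -44.8] [142.5 264.6] 13.639914512634277 depthz 0.06529096619175395
ridge 337 [526.9 -44.7] [ 14.6 109.4] 13.757593154907227 depthz 0.0854349344404054
box 15890 [585.4 -30.4] [299.9 279.5] 13.757514953613281 depthz 0.0632441895778668
bottle [0.4893788  0.15026347 0.56024174] 1.105191738924656 [0.16475249 0.24601945 1.0899    ]
core [ 0.5146014  -0.1526895   0.56010727] 1.105191738924656 [0.2151977  0.35988648 1.09016893]
loupe [ 0.57010954 -0.12693752  0.56037771] 1.105191738924656 [0.32621399 0.30838252 1.08962806]
```

Call:
jog_arm:
  targets:
    - [[-19.2, -21.4, 0], [0, 0, -3.8], 0]
    - [[-19.2, -21.4, 0], [0, 0, -3.8], 0]
    - [[-19.2, -21.4, 0], [0, 0, -3.8], 0]
    - [[-19.2, -21.4, 0], [0, 0, -3.8], 0]
    - [[-19.2, -21.4, 0], [0, 0, -3.8], 0]
    - [[-19.2, -21.4, 0], [0, 0, -3.8], 0]
    - [[-19.2, -21.4, 0], [0, 0, -3.8], 0]
    - [[-19.2, -21.4, 0], [0, 0, -3.8], 0]

```text
time: 1.1
tool_pos: [0.3928, 0.1438, 0.1921]
tool_rot: [0.0, -0.117, 0.993, 0.0]
contact_force: [1.1, -0.1, -0.2]
gripper_width: -0.002
grasp_force: 0.0
```

```bash
cat >> h.py <<'E'
from scipy.spatial.transform import Rotation
YAW=np.radians(13.7); C=np.array([.5854,-.0304]); BX=np.array([np.cos(YAW),np.sin(YAW)]); BY=np.array([-BX[1],BX[0]])
def box(x,y): return C+x*BX+y*BY
def tobox(p): return np.array([(p[:2]-C)@BX,(p[:2]-C)@BY])
def go(xy,z,head=None):
    """units to reach world xy,z with tool y heading (rad)"""
    s=state(); R=Rotation.from_quat(np.roll(s["tool_rot"],-1)); t=s["tool_pos"]
    print("t",round(s["time"],2),"pos",np.round(t,4),"box mm",np.round(1000*tobox(t),1),"F",np.round(s["contact_force"],1),"w",round(s["gripper_width"],2))
    head=YAW+np.pi/2 if head is None else head
    y=np.array([np.cos(head),np.sin(head),0]); zz=np.array([0,0,-1.]); T=Rotation.from_matrix(np.c_[np.cross(y,zz),y,zz])
    print("shift",np.round(R.inv().apply(np.r_[xy,z]-t)/.025,2),"turn",np.round(np.degrees((R.inv()*T).as_rotvec())/8,2))
E
python3 -c "
from h import *
go(np.array([.486,-.054]),.192); print(tobox(np.array([.5269,-.0447])))"
```

```text
t 1.1 pos [0.3928 0.1438 0.1921] box mm [-145.9  214.9] F [ 1.1 -0.1 -0.2] w -0.0
shift [-1.78 -8.56  0.  ] turn [ 0.    0.   -0.03]
[-6.02224090e-02 -3.81208711e-05]
```

Call:
jog_arm:
  targets:
    - [[-1.8, -8.55, 0], [0, 0, 0], 0]
    - [[-1.8, -8.55, 0], [0, 0, 0], 0]
    - [[-1.8, -8.55, 0], [0, 0, 0], 0]
    - [[-1.8, -8.55, 0], [0, 0, 0], 0]
    - [[-1.8, -8.55, 2.5], [0, 0, 0], 0]
    - [[-1.8, -8.55, 4.7], [0, 0, 0], 0]
    - [[-1.8, -8.55, 4.7], [0, 0, 0], 0]
    - [[-1.8, -8.55, 4.7], [0, 0, 0], 0]

```text
time: 2.1
tool_pos: [0.4872, -0.0519, 0.0768]
tool_rot: [0.001, -0.117, 0.993, -0.0]
contact_force: [0.6, -1.0, 1.4]
gripper_width: -0.0
grasp_force: 0.0
```

```bash
python3 - <<'E'
from h import *
go(box(-.078,0),.0745)
for n in("scene",):
    i,d=grab_frame(n); cv2.imwrite(f"pics/{n}1.png",cv2.resize(i[130:330,100:380,::-1],None,fx=2.8,fy=2.8))
E
```

```text
t 2.1 pos [ 0.4872 -0.0519  0.0768] box mm [-100.5    2.4] F [ 0.6 -1.   1.4] w -0.0
shift [-0.9  -0.09  0.09] turn [-0.01  0.01 -0.03]
```

View pics/scene1.png

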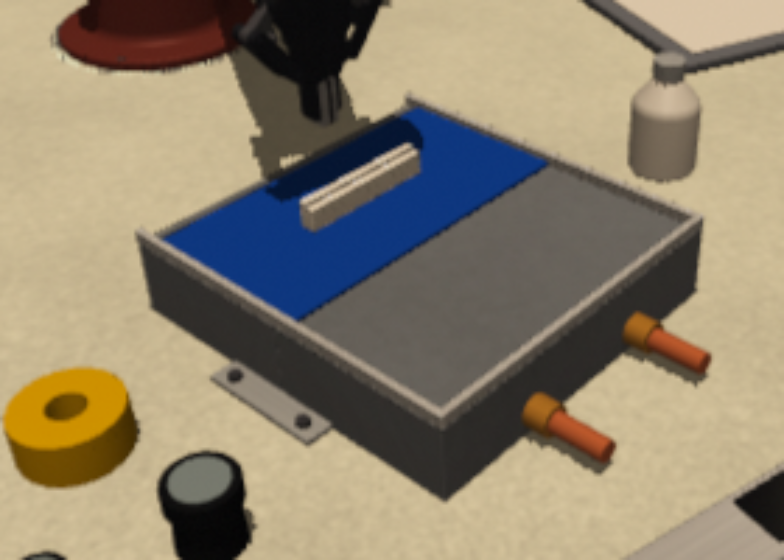

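The fingertips (crop 322,115) stand just above the cover on the near side of the ridge, which ends at (302,215) and (418,160). The bottle, film core and loupe are untouched.

Call:
jog_arm:
  targets:
    - [[-0.6, -0.1, 0.1], [0, 0, 0], 0]
    - [[-1.2, -0.1, 0.1], [0, 0, 0], 0]
    - [[-2, -0.1, 0.1], [0, 0, 0], 0]
    - [[-2.8, -0.1, 0.1], [0, 0, 0], 0]
    - [[-3.6, -0.1, 0.1], [0, 0, 0], 0]
    - [[-4.4, -0.1, 0.1], [0, 0, 0], 0]
    - [[-5.2, -0.1, 0.1], [0, 0, 0], 0]
    - [[-5.8, -0.1, 0.1], [0, 0, 0], 0]

```text
time: 3.15
tool_pos: [0.6299, -0.02, 0.0741]
tool_rot: [0.001, -0.117, 0.993, -0.0]
contact_force: [0.5, 0.1, 0.3]
gripper_width: 0.0
grasp_force: 0.0
```

```bash
python3 -c "
from h import *
go(box(.055,0),.0745)"
```

```text
t 3.15 pos [ 0.6299 -0.02    0.0741] box mm [45.7 -0.4] F [0.5 0.1 0.3] w 0.0
shift [-0.37  0.02 -0.01] turn [-0.01  0.02 -0.03]
```

Call:
jog_arm:
  targets:
    - [[-0.15, 0, 0], [0, 0, 0], 0]
    - [[-0.3, 0, 0], [0, 0, 0], 0]
    - [[-0.4, 0, 0], [0, 0, 0], 0]
    - [[-0.4, 0, 0], [0, 0, 0], 0]

```text
time: 3.65
tool_pos: [0.6372, -0.0181, 0.0723]
tool_rot: [-0.0, -0.117, 0.993, 0.0]
contact_force: [-0.1, 0.1, 0.8]
gripper_width: 0.003
grasp_force: 0.0
```

```bash
python3 - <<'E'
from h import *
go(box(.055,0),.0745)
i,d=grab_frame("top"); np.savez("top2.npz",i=i,d=d); cv2.imwrite("pics/top2.png",cv2.resize(i[130:320,140:430,::-1],None,fx=2.7,fy=2.7,interpolation=cv2.INTER_CUBIC))
E
```

```text
t 3.65 pos [ 0.6372 -0.0181  0.0723] box mm [53.2 -0.3] F [-0.1  0.1  0.8] w 0.0
shift [-0.07  0.01 -0.09] turn [ 0.   -0.   -0.03]
```

View pics/top2.png

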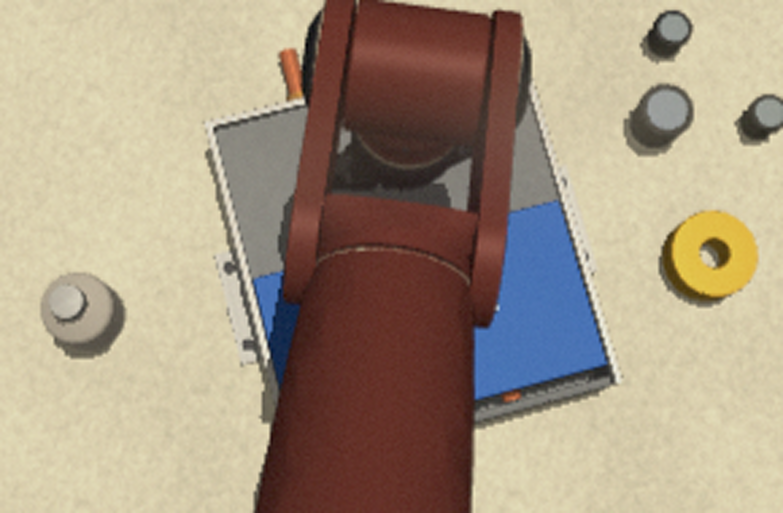

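The top view shows the blue cover still at the near end: its far edge is at crop (557,200), so it has not moved. The arm hides the fingers, so the tips must have missed the ridge. I'll check by projecting the TCP into the scene view.

```bash
python3 - <<'E'
from h import *
i,d=grab_frame("scene"); np.savez("scene2.npz",i=i,d=d)
def proj(n,p):
    f,cx,cy,R,t=cam(n); q=R@np.array(p)+t; return np.array([f*q[0]/q[2]+cx,f*q[1]/q[2]+cy])
s=state(); W=cloud("scene",d)
print("tcp px",proj("scene",s["tool_pos"]),"earlier",proj("scene",[.4872,-.0519,.0768]))
for x,y in((-.15,-.14),(-.15,.14),(.15,-.14),(.15,.14)): print(x,y,proj("scene",np.r_[box(x,y),.07]))
o=cv2.resize(i[60:330,60:440,::-1],None,fx=2.1,fy=2.1)
a=(proj("scene",s["tool_pos"])-[60,60])*2.1; cv2.circle(o,(int(a[0]),int(a[1])),5,(0,255,0),1)
for x,y in((-.15,-.14),(-.15,.14),(.15,-.14),(.15,.14)):
    b=(proj("scene",np.r_[box(x,y),.07])-[60,60])*2.1; cv2.circle(o,(int(b[0]),int(b[1])),4,(0,255,255),1)
cv2.imwrite("pics/scene2.png",o)
hsv=cv2.cvtColor(i,cv2.COLOR_RGB2HSV); v,u=np.where((hsv[...,0]>100)&(hsv[...,0]<130)&(hsv[...,1]>150)&(np.arange(420)[:,None]>150))
P=ray("scene",np.c_[u,v],.0655)[:,:2]; b=(P-C)@np.c_[BX,BY]; print("blue box",b.min(0),b.max(0))
E
```

```text
tcp px [268.41225994 217.64943008] earlier [215.83583009 188.92844097]
-0.15 -0.14 [146.34195752 211.38507659]
-0.15 0.14 [244.64821181 162.35364092]
0.15 -0.14 [255.39189467 278.17422321]
0.15 0.14 [349.81335323 206.26515194]
blue box [-0.128842   -0.12917097] [0.01666714 0.13298976]
```

View pics/scene2.png

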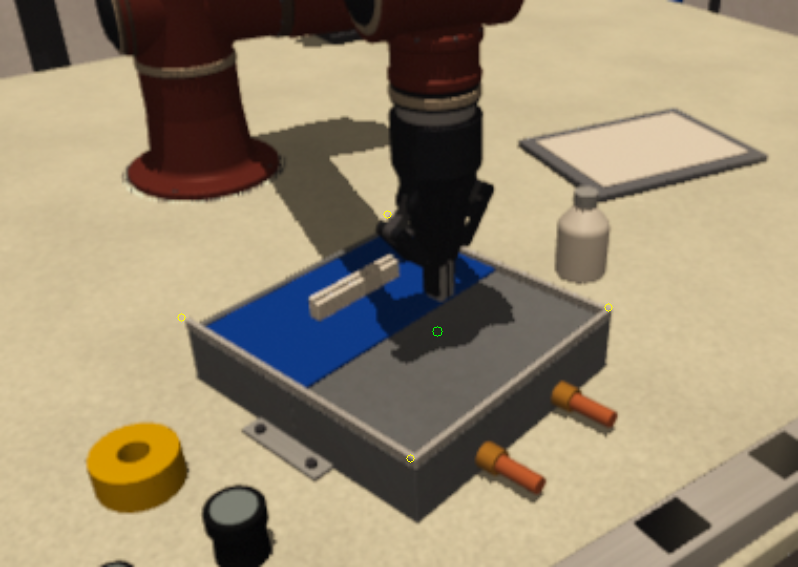

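The scene view shows the shut fingertips at crop (440,297), well above the deck. The projected TCP (green) falls at (437,331), 16 px lower. So the tips are higher than the reported TCP; I'll measure by how much with depth.

```bash
python3 - <<'E'
from h import *
z=np.load("scene2.npz"); i,d=z["i"],z["d"]; W=cloud("scene",d)
for r in range(190,206): print(r,[ (tuple(np.round(1000*np.r_[tobox(W[r,c]),W[r,c,2]]).astype(int))) for c in range(262,280,3)])
# finger points: above 0.075, within region, 
m=np.zeros(d.shape,bool); m[175:215,255:290]=1
P=W[m&(d>0)]; b=np.c_[(P[:,:2]-C)@np.c_[BX,BY],P[:,2]]*1000
f=b[(b[:,2]>75)]; print(f[:,2].min(),np.percentile(f[:,2],[1,5]))
lo=f[f[:,2]<f[:,2].min()+15]; print(lo.min(0),lo.max(0),lo.mean(0))
print(state()["tool_pos"],state()["joint_pos"])
E
```

```text
190 [(np.int64(50), np.int64(-13), np.int64(140)), (np.int64(58), np.int64(-14), np.int64(143)), (np.int64(60), np.int64(-8), np.int64(141)), (np.int64(65), np.int64(-5), np.int64(142)), (np.int64(65), np.int64(4), np.int64(137)), (np.int64(-10), np.int64(98), np.int64(66))]
191 [(np.int64(51), np.int64(-14), np.int64(138)), (np.int64(59), np.int64(-15), np.int64(142)), (np.int64(62), np.int64(-10), np.int64(141)), (np.int64(65), np.int64(-4), np.int64(139)), (np.int64(65), np.int64(4), np.int64(136)), (np.int64(-8), np.int64(96), np.int64(65))]
192 [(np.int64(51), np.int64(-14), np.int64(136)), (np.int64(57), np.int64(-13), np.int64(138)), (np.int64(62), np.int64(-10), np.int64(138)), (np.int64(65), np.int64(-5), np.int64(137)), (np.int64(64), np.int64(5), np.int64(133)), (np.int64(-6), np.int64(93), np.int64(65))]
193 [(np.int64(51), np.int64(-14), np.int64(134)), (np.int64(58), np.int64(-14), np.int64(137)), (np.int64(62), np.int64(-10), np.int64(136)), (np.int64(66), np.int64(-5), np.int64(136)), (np.int64(65), np.int64(4), np.int64(131)), (np.int64(-2), np.int64(89), np.int64(65
[... 2877 characters left out ...]
nt64(12), np.int64(53), np.int64(60)), (np.int64(15), np.int64(60), np.int64(59)), (np.int64(21), np.int64(62), np.int64(60))]
205 [(np.int64(6), np.int64(32), np.int64(66)), (np.int64(10), np.int64(37), np.int64(65)), (np.int64(13), np.int64(43), np.int64(64)), (np.int64(15), np.int64(50), np.int64(60)), (np.int64(19), np.int64(55), np.int64(60)), (np.int64(22), np.int64(61), np.int64(58))]
110.3308978615233 [112.87060583 118.44030785]
[ 45.73308175 -14.3146832  110.33089786] [ 66.76485566  12.93387817 125.32808554] [ 60.51521016  -5.79802606 119.7838468 ]
[ 0.63711457 -0.01814602  0.07227745] [-1.45121613e-01  1.80003048e-01  1.68191925e+00 -6.67899583e-05
  1.27987521e+00 -1.95053604e+00]
```

The depth cloud puts the tips at about z = 112 mm while the state reports 72 mm, with xy in agreement, so the reported TCP reads about 40 mm low. I'll go back, then touch the cover top (65.5 mm) lightly to calibrate the height.

Call:
jog_arm:
  targets:
    - [[2.2, 0, 0], [0, 0, 0], 0]
    - [[4.4, 0, 0], [0, 0, 0], 0]
    - [[6.3, 0, 0], [0, 0, 0], 0]
    - [[6.3, 0, 0], [0, 0, 0], 0]
    - [[6.3, 0, 0.7], [0, 0, 0], 0]
    - [[6.3, 0, 1.3], [0, 0, 0], 0]
    - [[6.3, 0, 1.3], [0, 0, 0], 0]

```text
time: 4.62
tool_pos: [0.4831, -0.0541, 0.0374]
tool_rot: [-0.002, -0.117, 0.993, 0.001]
contact_force: [0.8, -0.6, 0.3]
gripper_width: 0.001
grasp_force: 0.0
```

```bash
python3 - <<'E'
from h import *
go(box(-.105,0),.04)
i,d=grab_frame("scene"); W=cloud("scene",d); t=state()["tool_pos"]
P=W[d>0]; b=np.c_[(P[:,:2]-C)@np.c_[BX,BY],P[:,2]]*1000
k=(abs(b[:,0]-1000*tobox(t)[0])<20)&(abs(b[:,1])<20)&(b[:,2]>69)&(b[:,2]<130); f=b[k]
print(len(f),f[:,2].min(),np.percentile(f[:,2],[2,5,10]),f.min(0),f.max(0))
E
```

```text
t 4.62 pos [ 0.4831 -0.0541  0.0374] box mm [-105.     1.2] F [ 0.8 -0.6  0.3] w 0.0
shift [-0.   -0.05 -0.11] turn [ 0.02 -0.03 -0.03]
290 75.75442486162076 [78.30744804 81.57837668 84.37312609] [-112.07467418  -16.10249502   75.75442486] [-89.11564334  19.88625401 129.94729068]
```

Call:
jog_arm:
  targets:
    - [[0, 0, 0.1], [0, 0, 0], 0]
    - [[0, 0, 0.2], [0, 0, 0], 0]
    - [[0, 0, 0.3], [0, 0, 0], 0]
    - [[0, 0, 0.3], [0, 0, 0], 0]

```text
time: 5.18
tool_pos: [0.4841, -0.0547, 0.0322]
tool_rot: [-0.0, -0.117, 0.993, 0.0]
contact_force: [-0.3, -0.4, 0.1]
gripper_width: -0.002
grasp_force: 0.0
```

Call:
jog_arm:
  targets:
    - [[0, 0, 0.06], [0, 0, 0], 0]
    - [[0, 0, 0.06], [0, 0, 0], 0]

```text
time: 5.42
tool_pos: [0.4841, -0.0547, 0.0308]
tool_rot: [-0.0, -0.117, 0.993, 0.0]
contact_force: [-0.3, -0.2, 0.5]
gripper_width: 0.001
grasp_force: 0.0
```

Call:
jog_arm:
  targets:
    - [[0, 0, 0.06], [0, 0, 0], 0]
    - [[0, 0, 0.06], [0, 0, 0], 0]

```text
time: 5.68
tool_pos: [0.4841, -0.0547, 0.0292]
tool_rot: [-0.0, -0.117, 0.993, 0.0]
contact_force: [-0.1, -0.3, 0.1]
gripper_width: -0.002
grasp_force: 0.0
```

Call:
jog_arm:
  targets:
    - [[0, 0, 0.05], [0, 0, 0], 0]
    - [[0, 0, 0.05], [0, 0, 0], 0]

```text
time: 5.92
tool_pos: [0.4841, -0.0547, 0.028]
tool_rot: [-0.0, -0.117, 0.993, 0.0]
contact_force: [-0.4, -0.5, -1.0]
gripper_width: -0.001
grasp_force: 0.0
```

Call:
jog_arm:
  targets:
    - [[0, 0, 0.05], [0, 0, 0], 0]
    - [[0, 0, 0.05], [0, 0, 0], 0]

```text
time: 6.18
tool_pos: [0.4841, -0.0547, 0.0267]
tool_rot: [-0.0, -0.117, 0.993, 0.0]
contact_force: [0.1, -0.4, -0.7]
gripper_width: -0.0
grasp_force: 0.0
```

Call:
jog_arm:
  targets:
    - [[0, 0, 0.05], [0, 0, 0], 0]
    - [[0, 0, 0.05], [0, 0, 0], 0]

```text
time: 6.42
tool_pos: [0.4845, -0.0547, 0.0265]
tool_rot: [0.0, -0.117, 0.993, 0.0]
contact_force: [-1.9, 1.2, 4.6]
gripper_width: -0.001
grasp_force: 2.6
```

Call:
jog_arm:
  targets:
    - [[0, 0, -0.3], [0, 0, 0], 0]
    - [[-0.6, 0, -0.3], [0, 0, 0], 0]
    - [[-1.2, 0, -0.3], [0, 0, 0], 0]
    - [[-2, 0, -0.3], [0, 0, 0], 0]
    - [[-2.8, 0, -0.3], [0, 0, 0], 0]
    - [[-3.6, 0, -0.3], [0, 0, 0], 0]
    - [[-4.4, 0, -0.3], [0, 0, 0], 0]
    - [[-5.2, 0, -0.3], [0, 0, 0], 0]

```text
time: 7.42
tool_pos: [0.6111, -0.0238, 0.0325]
tool_rot: [-0.001, -0.117, 0.993, 0.0]
contact_force: [-3.8, -0.2, 3.1]
gripper_width: -0.005
grasp_force: 1.7
```

```bash
python3 -c "
from h import *
go(box(.051,0),.0335)"
```

```text
t 7.42 pos [ 0.6111 -0.0238  0.0325] box mm [26.5  0.3] F [-3.8 -0.2  3.1] w -0.01
shift [-0.98 -0.01 -0.04] turn [ 0.01 -0.02 -0.03]
```

Now the push force shows (about 3.8 N). I'll go on to the stop.

Call:
jog_arm:
  targets:
    - [[-0.4, 0, 0], [0, 0, 0], 0]
    - [[-0.7, 0, 0], [0, 0, 0], 0]
    - [[-0.9, 0, 0], [0, 0, 0], 0]
    - [[-0.9, 0, 0], [0, 0, 0], 0]

```text
time: 7.92
tool_pos: [0.6318, -0.019, 0.0324]
tool_rot: [-0.001, -0.117, 0.993, 0.0]
contact_force: [-1.7, 1.2, 0.7]
gripper_width: 0.002
grasp_force: 1.5
```

Call:
jog_arm:
  targets:
    - [[-0.1, 0, 0], [0, 0, 0], 0]
    - [[-0.1, 0, 0], [0, 0, 0], 0]

```text
time: 8.18
tool_pos: [0.6316, -0.019, 0.0325]
tool_rot: [-0.004, -0.117, 0.993, 0.0]
contact_force: [-12.4, -0.9, 6.0]
gripper_width: 0.001
grasp_force: 6.1
```

```bash
python3 -c "
from h import *
go(box(.055,0),.0335)"
```

```text
t 8.18 pos [ 0.6316 -0.019   0.0325] box mm [47.6  0.1] F [-12.4  -0.9   6. ] w 0.0
shift [-0.3  -0.   -0.04] turn [ 0.01 -0.06 -0.03]
```

Call:
jog_arm:
  targets:
    - [[1, 0, 0], [0, 0, 0], 0]
    - [[1, 0, -2.5], [0, 0, 0], 0]
    - [[1, 0, -5], [0, 0, 0], 0]
    - [[2.5, 2, -6], [0, 0, 0], 0]
    - [[4.1, 4, -6], [0, 0, 0], 0]
    - [[5.6, 6, -6], [0, 0, 0], 0]
    - [[7, 8, -6], [0, 0, 0], 0]
    - [[8.5, 10, -6], [0, 0, 0], 0]

```text
time: 9.18
tool_pos: [0.373, 0.1732, 0.1837]
tool_rot: [0.002, -0.117, 0.993, 0.0]
contact_force: [1.1, 1.5, -0.1]
gripper_width: -0.002
grasp_force: 0.0
```

```bash
python3 - <<'E'
from h import *
go(box(-.1,-.1),.2)
i,d=grab_frame("top"); np.savez("top3.npz",i=i,d=d); cv2.imwrite("pics/top3.png",cv2.resize(i[130:320,140:430,::-1],None,fx=2.7,fy=2.7,interpolation=cv2.INTER_CUBIC))
E
```

```text
t 9.18 pos [0.373  0.1732 0.1837] box mm [-158.1  248.1] F [ 1.1  1.5 -0.1] w -0.0
shift [ -2.4  -13.91  -0.65] turn [ 0.    0.03 -0.04]
```

View pics/top3.png

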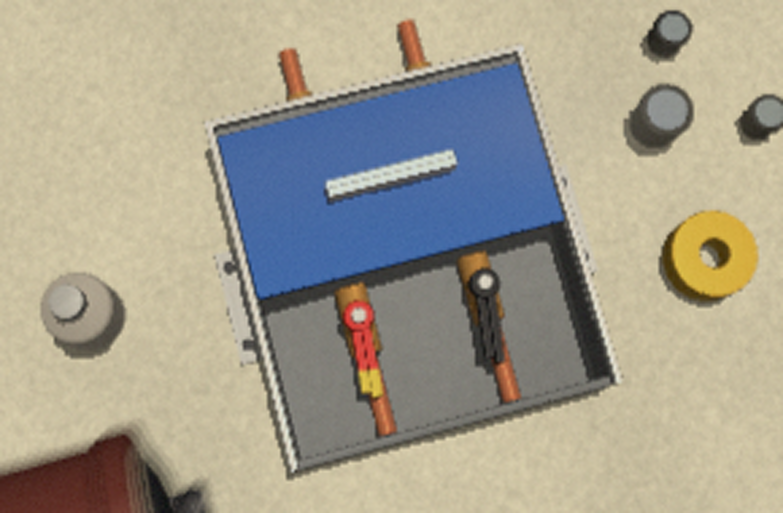

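The top view shows the cover fully back. The red handle is on the left (box +y), with its hub at crop (359,315) and yellow end at (370,383). The black handle is on the right, hub (485,282), and the things standing by are in place. Next I'll measure the handles.

```bash
python3 - <<'E'
from h import *
z=np.load("top3.npz"); i,d=z["i"],z["d"]; hsv=cv2.cvtColor(i,cv2.COLOR_RGB2HSV).astype(int)
reg=np.zeros(d.shape,bool); reg[235:292,255:300]=1
H,S,V=hsv[...,0],hsv[...,1],hsv[...,2]
def c(m,nm,h=.051):
    v,u=np.where(m&reg); P=ray("top",np.c_[u,v],h)[:,:2]; b=(P-C)@np.c_[BX,BY]*1000; print(nm,len(u),b.mean(0).round(1),b.min(0).round(1),b.max(0).round(1)); return b
red=(S>190)&((H<5)|(H>172))&(V>120); yel=(H>20)&(H<33)&(S>150)&(V>120)
c(red,"red"); c(yel,"yel")
for nm,(u,v) in dict(redhub=(359,315),yend=(371,397),blackhub=(485,282),blackend=(491,362)).items():
    p=ray("top",[140+u/2.7,130+v/2.7],.051)[0]; print(nm,(1000*tobox(p)).round(1))
reg[:]=0; reg[130:315,205:380]=1
W=cloud("top",d); m=reg&(W[...,2]>.045)&(W[...,2]<.1); v,u=np.where(m); P=ray("top",np.c_[u,v],.065)[:,:2].astype(np.float32); print(cv2.minAreaRect(P*1000))
v,u=np.where((H>100)&(H<130)&(S>150)&reg); P=ray("top",np.c_[u,v],.0655)[:,:2].astype(np.float32); r=cv2.minAreaRect(P*1000); print(r, 1000*tobox(np.array(r[0])/1000))
go(box(-.101,.022),-.005+.1)
E
```

```text
red 15 [-53.   60.4] [-81.8  46.4] [-29.8  67. ]
yel 66 [-96.2  59.5] [-107.7   51.3] [-86.1  67.7]
redhub [-40.1  53.8]
yend [-108.4   61.5]
blackhub [-40.1 -56. ]
blackend [-106.1  -42.5]
((597.1384887695312, -75.31396484375), (301.2730712890625, 372.8963317871094), 13.714677810668945)
((647.2249145507812, -15.182785034179688), (142.20277404785156, 263.56036376953125), 13.759482383728027) [63.66995831  0.14177367]
t 9.22 pos [0.3684 0.177  0.1833] box mm [-161.7  252.9] F [-0.2  4.1 -1. ] w 0.0
shift [-2.42 -9.25  3.49] turn [0.03 0.01 0.  ]
```

Call:
jog_arm:
  targets:
    - [[-2.4, -9.25, 0], [0, 0, 0], 0]
    - [[-2.4, -9.25, 0], [0, 0, 0], 0]
    - [[-2.4, -9.25, 0], [0, 0, 0], 0]
    - [[-2.4, -9.25, 1], [0, 0, 0], 0]
    - [[-2.4, -9.25, 2.5], [0, 0, 0], 0]
    - [[-2.4, -9.25, 4], [0, 0, 0], 0]
    - [[-2.4, -9.25, 4], [0, 0, 0], 0]

```text
time: 10.1
tool_pos: [0.4836, -0.0387, 0.0801]
tool_rot: [-0.002, -0.117, 0.993, 0.001]
contact_force: [-0.7, 0.5, 0.2]
gripper_width: -0.002
grasp_force: 0.0
```

```bash
python3 -c "
from h import *
go(box(-.101,.022),-.005)"
```

```text
t 10.1 pos [ 0.4836 -0.0387  0.0801] box mm [-100.9   16.1] F [-0.7  0.5  0.2] w -0.0
shift [-0.01  0.23  3.4 ] turn [ 0.02 -0.03 -0.04]
```

Call:
jog_arm:
  targets:
    - [[0, 0.2, 1], [0, 0, 0], 0]
    - [[0, 0.2, 1.8], [0, 0, 0], 0]
    - [[0, 0.2, 2.5], [0, 0, 0], 0]
    - [[0, 0.2, 3], [0, 0, 0], 0]
    - [[0, 0.2, 3.2], [0, 0, 0], 0]
    - [[0, 0.2, 3.2], [0, 0, 0], 0]

```text
time: 10.85
tool_pos: [0.4848, -0.034, 0.0032]
tool_rot: [0.0, -0.117, 0.993, -0.0]
contact_force: [-0.0, 0.3, -0.3]
gripper_width: -0.001
grasp_force: 0.0
```

```bash
python3 - <<'E'
from h import *
go(box(-.101,.022),-.005)
i,d=grab_frame("scene"); cv2.imwrite("pics/scene4.png",cv2.resize(i[130:300,130:370,::-1],None,fx=3.2,fy=3.2,interpolation=cv2.INTER_CUBIC))
print("offsets from entry centre, units x,y:")
P=np.array([-40,54.5])
e=1000*tobox(state()["tool_pos"])
for th in np.radians([6,15,30,45,60,75,85,90,95]):
    c=P+50*np.array([-np.cos(th),np.sin(th)])+8*np.array([-np.sin(th),-np.cos(th)])-[11,14]; print(round(np.degrees(th)),c.round(1),((c-e)*[-1,1]/25).round(2))
E
```

```text
t 10.85 pos [ 0.4848 -0.034   0.0032] box mm [-98.6  20.4] F [-0.   0.3 -0.3] w -0.0
shift [0.1  0.07 0.33] turn [-0.    0.   -0.03]
offsets from entry centre, units x,y:
6 [-101.6   37.8] [0.13 0.7 ]
15 [-101.4   45.7] [0.12 1.02]
30 [-98.3  58.6] [-0.    1.53]
45 [-92.   70.2] [-0.25  2.  ]
60 [-82.9  79.8] [-0.62  2.38]
75 [-71.7  86.7] [-1.07  2.66]
85 [-63.3  89.6] [-1.4   2.78]
90 [-59.   90.5] [-1.57  2.81]
95 [-54.6  91. ] [-1.75  2.83]
```

View pics/scene4.png

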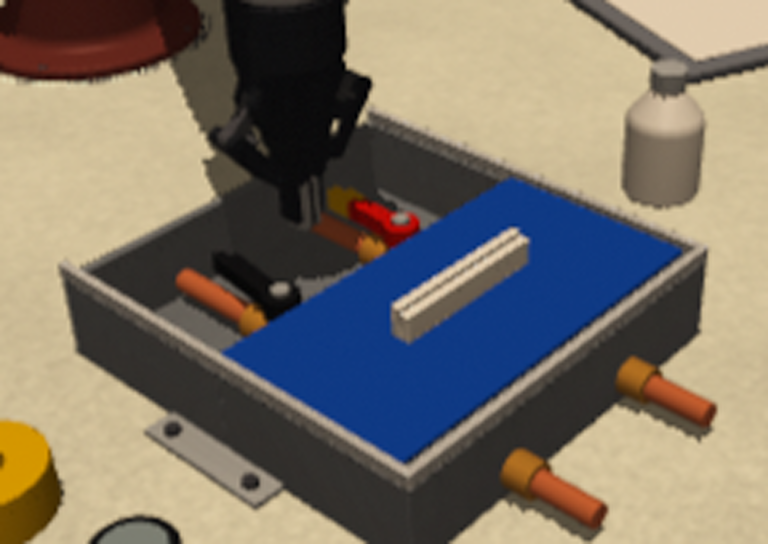

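The fingertips (crop 312,205) hang in the bay between the red handle (385,215) and the black one (255,285), on the flank to be pushed. I'll lower the rest of the way and start the push.

Call:
jog_arm:
  targets:
    - [[0.1, 0.1, 0.33], [0, 0, 0], 0]
    - [[0.1, 0.1, 0.33], [0, 0, 0], 0]
    - [[0.13, 0.5, 0.33], [0, 0, 0], 0]
    - [[0.13, 0.8, 0.33], [0, 0, 0], 0]
    - [[0.1, 1.1, 0.33], [0, 0, 0], 0]
    - [[0, 1.5, 0.33], [0, 0, 0], 0]
    - [[-0.1, 1.75, 0.33], [0, 0, 0], 0]
    - [[-0.25, 2, 0.33], [0, 0, 0], 0]

```text
time: 11.9
tool_pos: [0.4781, 0.0167, -0.0054]
tool_rot: [-0.001, -0.117, 0.993, 0.0]
contact_force: [-4.4, -3.0, 1.9]
gripper_width: 0.005
grasp_force: 2.1
```

```bash
python3 - <<'E'
from h import *
go(box(-.059,.0905),-.005)
e=1000*tobox(state()["tool_pos"])
P=np.array([-40,54.5])
for th in np.radians([45,60,75,85,90,95,100]):
    c=P+50*np.array([-np.cos(th),np.sin(th)])+8*np.array([-np.sin(th),-np.cos(th)])-[11,14]; print(round(np.degrees(th)),((c-e)*[-1,1]/25).round(2))
E
```

```text
t 11.9 pos [ 0.4781  0.0167 -0.0054] box mm [-93.1  71.2] F [-4.4 -3.   1.9] w 0.0
shift [-1.36  0.78 -0.02] turn [ 0.   -0.02 -0.03]
45 [-0.04 -0.04]
60 [-0.41  0.35]
75 [-0.86  0.62]
85 [-1.19  0.74]
90 [-1.36  0.77]
95 [-1.54  0.79]
100 [-1.72  0.8 ]
```

Contact force is about 5 N, as expected for the handle. I'll carry on round the arc.

Call:
jog_arm:
  targets:
    - [[-0.2, 0.2, 0], [0, 0, 0], 0]
    - [[-0.42, 0.36, 0], [0, 0, 0], 0]
    - [[-0.64, 0.5, 0], [0, 0, 0], 0]
    - [[-0.88, 0.62, 0], [0, 0, 0], 0]
    - [[-1.1, 0.7, 0], [0, 0, 0], 0]
    - [[-1.25, 0.75, 0], [0, 0, 0], 0]
    - [[-1.4, 0.78, 0], [0, 0, 0], 0]
    - [[-1.4, 0.78, 0], [0, 0, 0], 0]

```text
time: 12.9
tool_pos: [0.5067, 0.0451, -0.0063]
tool_rot: [-0.002, -0.117, 0.993, 0.002]
contact_force: [-4.1, 2.1, 0.6]
gripper_width: 0.001
grasp_force: 1.9
```

Call:
jog_arm:
  targets:
    - [[-0.1, 0, 0], [0, 0, 0], 0]
    - [[-0.1, 0, 0], [0, 0, 0], 0]

```text
time: 13.15
tool_pos: [0.5077, 0.0455, -0.0063]
tool_rot: [-0.004, -0.117, 0.993, 0.002]
contact_force: [-9.9, 1.1, 4.9]
gripper_width: 0.0
grasp_force: 4.4
```

Call:
jog_arm:
  targets:
    - [[-0.1, 0, 0], [0, 0, 0], 0]
    - [[-0.1, 0, 0], [0, 0, 0], 0]

```text
time: 13.4
tool_pos: [0.5076, 0.0455, -0.0064]
tool_rot: [-0.007, -0.117, 0.993, 0.001]
contact_force: [-17.9, -1.8, 13.4]
gripper_width: -0.002
grasp_force: 9.3
```

```bash
python3 -c "
from h import *
go(box(-.059,.0905),-.005)"
```

```text
t 13.4 pos [ 0.5076  0.0455 -0.0064] box mm [-57.6  92.2] F [-17.9  -1.8  13.4] w -0.0
shift [ 0.06 -0.07 -0.06] turn [ 0.03 -0.1  -0.03]
```

The handle is against its stop (force rising, no motion). I'll back off along box -x, lift out, and swing clear.

Call:
jog_arm:
  targets:
    - [[0.5, 0, 0], [0, 0, 0], 0]
    - [[1.1, 0, 0], [0, 0, 0], 0]
    - [[1.1, 0, -1.5], [0, 0, 0], 0]
    - [[1.1, 0, -3.5], [0, 0, 0], 0]
    - [[1.1, 0, -5.5], [0, 0, 0], 0]
    - [[1.1, 0, -7.5], [0, 0, 0], 0]
    - [[2.5, 2, -7.5], [0, 0, 0], 0]
    - [[4, 4, -7.5], [0, 0, 0], 0]

```text
time: 14.4
tool_pos: [0.3924, 0.1192, 0.1834]
tool_rot: [0.002, -0.116, 0.993, 0.001]
contact_force: [-0.1, 0.6, 0.3]
gripper_width: -0.005
grasp_force: 0.0
```

Call:
jog_arm:
  targets:
    - [[1, 2, 0], [0, 0, 0], 0]
    - [[1, 3.5, 0], [0, 0, 0], 0]
    - [[1, 3.5, 0], [0, 0, 0], 0]
    - [[1, 3.5, 0], [0, 0, 0], 0]

```text
time: 14.9
tool_pos: [0.3482, 0.1973, 0.1822]
tool_rot: [0.0, -0.117, 0.993, -0.0]
contact_force: [-1.1, 0.7, 0.0]
gripper_width: -0.005
grasp_force: 0.0
```

```bash
python3 - <<'E'
from h import *
go(box(-.1,-.1),.2)
i,d=grab_frame("top"); np.savez("top5.npz",i=i,d=d); cv2.imwrite("pics/top5.png",cv2.resize(i[130:320,140:430,::-1],None,fx=2.7,fy=2.7,interpolation=cv2.INTER_CUBIC))
for nm,(u,v) in dict(redhub=(359,315)).items(): pass
hsv=cv2.cvtColor(i,cv2.COLOR_RGB2HSV).astype(int); H,S,V=hsv[...,0],hsv[...,1],hsv[...,2]
m=np.zeros(d.shape,bool); m[235:292,235:300]=1; m&=(H>20)&(H<33)&(S>150)&(V>120)
v,u=np.where(m); b=(ray("top",np.c_[u,v],.051)[:,:2]-C)@np.c_[BX,BY]*1000; print("yellow",b.mean(0),b.min(0),b.max(0))
q=b.mean(0)-[-40,54.5]; print("angle",np.arctan2(q[1],-q[0]))
E
```

```text
t 14.9 pos [0.3482 0.1973 0.1822] box mm [-176.5  277.4] F [-1.1  0.7  0. ] w -0.01
shift [ -3.12 -15.08  -0.71] turn [-0.    0.   -0.03]
yellow [-40.80671744 111.20775867] [-48.41270534 101.37440932] [-32.56236113 122.5661721 ]
angle 1.5565714121187215
```

View pics/top5.png

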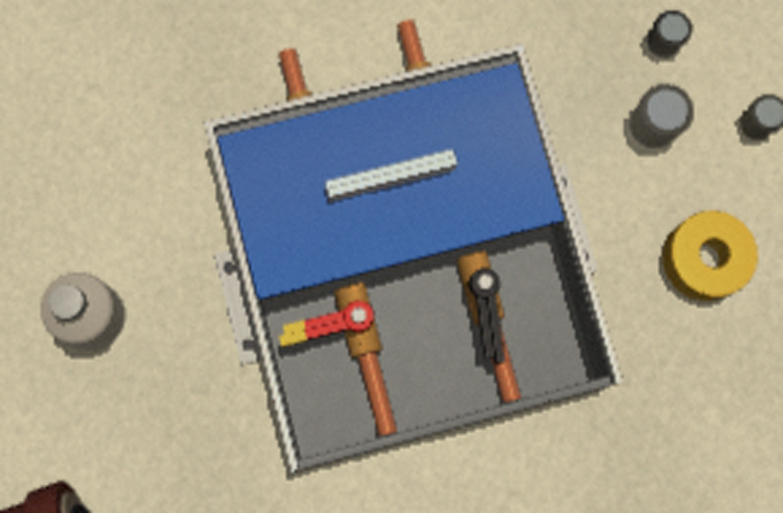

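The red handle now points along box +y, with its yellow end at crop (292,333) and a measured angle of about 1.56 rad. The cover is fully back, the black handle (485,282 to 491,362) is where it was, the things standing by haven't moved, and the arm is clear.

```bash
python3 -c "
from plant import *
print(job_done())"
```

```text
the job is handed in; nothing more can be done
None
```

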